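Hold a charcoal tablet over the incense burner with the tongs

TASK

Take the steel charcoal tongs by their arms, pinch the black charcoal tablet that lies in the white saucer between the tongs' two jaws without crushing it, and lift it out. Carry it over the middle of the open brass incense burner and finish there still holding it in the tongs, well clear above the rim, ready to be lit. Never touch the tablet with the gripper's fingers, and leave the burner and the other things on the bench where they stand.

Things in the scene. Friction and masses are not known exactly. Their poses are not given: they have to be found in the camera images.
- tongs: Steel charcoal tongs, 250 mm long, 110 g, lying on the bench: sprung U-shaped bow at the rear, two flat straight arms, a broad jaw at the front of each. Origin on the centre line at the underside, at the place to grip; +x along the tongs to the jaws, arms at +y and -y, z up. Bow x = -123 to -95 mm, jaws x = +85 to +125 mm, both 34 mm tall. Centre of mass within 10 mm of the origin.
- tongs_grip (a point): Place to grip, midway between the arms at mid-height (17 mm up), marked by black finger grips 44 mm long. Arms 18 mm tall (8 to 26 mm up), 3 mm thick, free from 90 mm behind to 80 mm ahead. 61 mm over the arms at rest, 55.5 half closed (arms parallel), 50 when the jaws reach the tablet. Each arm springs back with 5 N from the first touch, 10 N at the tablet: part-closed tongs stay in the fingers.
- tongs_jaws (a point): Point midway between the jaws' middles, 105 mm ahead of the grip place, 17 mm above the jaws' underside. At rest the jaws stand 62 mm apart here. A squeeze at the grip place closes them 2.1 times as far; force beyond the spring's arrives here about halved.
- left_arm: The arm of the tongs on their +y side, with its jaw. Origin at mid-height (17 mm up) where the arm meets the bow, x along the arm to the jaw, z up; the jaw's middle is at x = 200 mm. The jaw is 34 mm tall, 38 mm long, and bent inwards at both ends to a shallow V (0.3 rad each side) that hugs the round tablet.
- right_arm: The arm on the -y side of the tongs, the mirror image of the left arm. Same frame: origin where it meets the bow, x to the jaw, jaw middle at x = 200 mm.
- tablet: Black round charcoal tablet, 36 mm across, 18 mm thick, 13 to 25 g, lying flat in the saucer. Origin at the centre of its underside, z up through its flat faces. Brittle: it is crushed when a jaw presses on it with more than 40 N.
- saucer: White round ceramic saucer, 132 mm across at the rim, loose on the bench. Origin at the centre of its underside; flat inner floor 5 mm up and about 100 mm across, rim 12 mm up. The tongs' jaws, open, fit down into it, with the arms passing over the rim.
- burner: Standing brass incense burner, 0.9 kg, loose on the bench: round foot, short stem, open round bowl 100 mm across. Origin at the centre of its underside. Its cover has been taken off.
- burner_mouth (a point): Centre of the burner's open mouth, level with the rim, 85 mm above the bench. The mouth is 94 mm wide inside.
- cover: Pierced brass dome that belongs on the burner, 102 mm across, 69 mm tall, set aside. Origin at the centre of its underside. Leave alone.
- paten: Silver paten, a shallow round dish 148 mm across, 8 mm tall. Origin at the centre of its underside. Leave alone.
- aspergillum: Brass aspergillum (sprinkler) lying on the bench, 200 mm long, 38 mm tall at its head; origin at its underside between handle and head, head to +x. Leave alone.
- crucifix: Brass standing crucifix, 205 mm tall on a stepped base 80 mm square. Origin at the centre of its underside. Leave alone.
- carton: Open cardboard carton of foil-wrapped charcoal rolls, 100 by 135 mm, 59 mm tall with two loose tablets on top. Origin at the centre of its underside. Leave alone; its tablets are not the one wanted.
- lighter: Red gas stick lighter lying on the bench, 235 mm long, 18 mm tall, nozzle to its +x. Origin at its underside, 10 mm behind the nozzle's root. Leave alone.
There are look-alikes about, which are no part of the job. Of the things that look like the tablet, the smaller one is meant. What is meant by the saucer is not pink, and is the larger of those in its own colour.

How it is judged (in metres and radians):
On the way, in this order (a step that is already met when the one before it is completed fails the run):
1. the tongs are picked up in the gripper while the tablet still lies in the saucer (height (world z) of tongs above 0.008 m and contact force between the fingers and tongs above 1 N and height (world z) of tablet below 0.015 m), for 0.2 s.
2. the tablet is pinched between both jaws and lifted clear of the saucer (contact force between each of left_arm, right_arm and tablet above 0.5 N and height (world z) of tablet above 0.03 m and contact force between tablet and saucer below 0.05 N), for 0.2 s.
At the end, for the whole second after the job is handed in: Gripper holds the tongs, both jaws pinch the tablet (over 0.5 N each), still, its underside at least 15 mm above the burner's rim, its centre within 30 mm of the middle of the mouth; tongs and tablet clear of the burner, fingers off the tablet, burner upright and within 20 mm of its place (contact force between each of left_arm, right_arm and tablet above 0.5 N and contact force between the fingers and tongs above 1 N and height (world z) of tablet above 0.1 m and horizontal distance between tablet and burner_mouth below 0.03 m and contact force between each of tongs, tablet and burner below 0.05 N and contact force between tablet and the fingers below 0.05 N and linear speed of tablet below 0.03 m/s and angle between burner's own z axis and vertical below 0.1 rad and distance of burner from where it was at the start of the episode below 0.02 m); the arm keeps its last pose, push and grip.
It fails at once if the gripper's fingers touch the tablet (contact force between the fingers and tablet above 0.3 N).
It fails at once if the tablet is crushed: over 40 N from a jaw (contact force between any of left_arm, right_arm and tablet above 40 N).
It fails at once if the burner is pushed away by more than 20 mm or tipped (distance of burner from where it was at the start of the episode above 0.02 m or angle between burner's own z axis and vertical above 0.2 rad).
It fails at once if another thing on the bench is moved by more than 20 mm (the saucer 30 mm) or the crucifix is knocked over (distance of any of cover, paten, aspergillum, crucifix, carton, lighter from where it was at the start of the episode above 0.02 m or angle between crucifix's own z axis and vertical above 0.3 rad or distance of saucer from where it was at the start of the episode above 0.03 m).
It also fails if it takes over 46 s, if anything falls off the work surface, if the arm or the gripper's body presses on something with over 40 N, if the wrist force passes 120 N, or if a joint passes its speed limit or range.

ROBOT

A 6-joint arm with a two-finger parallel gripper is mounted at the origin on the work surface. World frame = base frame: x ahead of the robot, y to its left, z up, the work surface at z = 0. Lengths are in mm, angles in degrees, forces in N, time in s.
With the tool pointing down it reaches from about 350 to 850 mm from the base axis. Payload 8.1 kg.
Tool frame: the origin (TCP) lies at the very end of the fingers, on their centre line; the grasp point (between the pads) lies 19 mm behind it; z points along the fingers, y is the line along which they close (so a half turn about z gives the same grasp; the last joint's range is limited). The gripper opens to 85 mm and grips with 20 to 120 N. Pads are 22 mm wide; open, the fingers measure 114 mm over their backs; the gripper's body (76 mm by 85 mm) begins 54 mm behind the grasp point. The pads swing forward as they close: fully open they stand 13 mm farther back than shut.
Start: joints at [-70.955, 7.471, 85.268, -0, 87.261, -4.893], TCP at [243.47, -548.386, 231.292] pointing down, gripper open.
Joint ranges: [-169.43, 169.43], [-51.17, 129.36], [1.28, 143.12], [-76.62, 256.62], [0, 156.53], [-152.29, 152.29]. Speed limits (degrees/s): [136.94, 136.94, 159.86, 180, 180, 180].

INTERFACE

Orientations are given as [roll, pitch, yaw] about the fixed x, y, z axes, in that order (R = Rz(yaw) Ry(pitch) Rx(roll)).
In Python, from bench import r gives the robot as it stands.
- The arm moves only by the shell command python3 -m jog 'ROWS' [FORCE]. ROWS is JSON, a list of rows, each a list of 7 numbers: the turn, a rotation vector about the tool's x, y, z in degrees, then the shift along the tool's x, y, z in mm, then the closure, from -1 (fully open) to 1 (shut), so that 0 is half open. A call has 1 to 5 rows; each row shifts and turns the commanded pose from where the row before left it, along the tool's axes as they then stand; what a row does not reach is not made up. A row lasts 1/10 s, in which the tool goes at most 50 mm and 8.59 degrees, less where a joint would pass 70% of its speed; a pose out of reach is approached as far as the arm can. A call is refused whole if a number of a shift passes 50 or a number of a turn 8.59, either way. A call with a gripper value outside its range is refused whole. The fingers move at their own pace and stop on an object; FORCE is the grip in N (left out, the last holds). Time passes only in rows, so rows that do not move let the fingers close. It gives the time, the measured TCP pose, the force, the opening and the grip force at its end, in the units of the state.
- r.sense(): the state, without advancing time (a new reading comes with each control period).
- r.snapshot(name): name is "scene" or "top"; returns a dict with "pixels" (384x512x3 uint8, red, green, blue), "fx", "fy", "cx", "cy" (pixels), "world_to_cam" (4x4, takes a point from world to camera coordinates). Camera axes: x right, y up, looking along -z (the intrinsics and any distortion apply to the point x, -y, -z); pixel columns grow to the right and rows downward; lengths in mm; the calibration is good to about 2 mm. A picture is of the moment at which its call begins. There is no depth.
- r.hand_in(): hands the job in; it is judged then, once.
The state is a dict: "time": time; "joint_pos": joint angles; "qd": joint speeds; "joint_efforts": joint torques, N m; "tool_pos": TCP position; "tcp_rot": TCP orientation; "ft_force": force on the tool from outside, world axes, zero at the start; "wrist_torque": the same for the moment, N m; "finger_gap": finger opening in mm; "grip_force": force on a finger pad.
Only numpy, scipy, OpenCV 4.12 (cv2) and the standard library are available. Lean on these libraries where they do the work, as an engineer would, in place of code of your own. Each camera call takes 0.05 s, during which the arm holds its last target. There are 200 camera calls.

## Working session

There is one attempt and no reset: what is moved stays moved. The work goes in short steps, Python scripts to look and compute and a shell command to move; the robot and the scene stay as the last step left them, time stands still between calls to the robot, and variables do not carry over. Pictures are saved under pics/ and viewed, at most 10 in all, crops included, and the job is handed in when it is done.

```bash
mkdir -p pics; ls; cat > h.py <<'E'
import numpy as np,cv2
from bench import r
def snap(name,fn,crop=None,s=1):
    d=r.snapshot(name); im=d['pixels'][:,:,::-1]
    np.save('pics/%s_cal.npy'%name,{k:d[k] for k in d if k!='pixels'},allow_pickle=True)
    cv2.imwrite('pics/raw_'+fn,im)
    if crop: x0,y0,x1,y1=crop; im=im[y0:y1,x0:x1]
    cv2.imwrite('pics/'+fn,cv2.resize(np.ascontiguousarray(im),None,fx=s,fy=s,interpolation=cv2.INTER_CUBIC)); return d
def cal(name): return np.load('pics/%s_cal.npy'%name,allow_pickle=True).item()
def px2w(name,u,v,z):
    d=cal(name);M=np.array(d['world_to_cam']);R=M[:3,:3];t=M[:3,3]
    ray=R.T@np.array([(u-d['cx'])/d['fx'],-(v-d['cy'])/d['fy'],-1]);c=-R.T@t
    return c+ray*(z-c[2])/ray[2]
def w2px(name,p):
    d=cal(name);M=np.array(d['world_to_cam']);q=M[:3,:3]@np.array(p)+M[:3,3]
    return d['cx']+d['fx']*q[0]/-q[2], d['cy']+d['fy']*-q[1]/-q[2]
E
python3 - <<'E'
from h import *
d=snap('top','t1.png',None,1.56);snap('scene','s1.png',None,1.56)
print({k:d[k] for k in d if k!='pixels'}); print(r.sense())
E
```

```text
pics
{'fx': 354.69880871674775, 'fy': 354.69880871674775, 'cx': 256.7605944783534, 'cy': 190.21448944044974, 'world_to_cam': array([[-2.36792402e-02, -9.99718239e-01,  1.65437573e-03,
         1.99871286e+00],
       [ 9.97743955e-01, -2.35284274e-02,  6.28761699e-02,
        -5.61923905e+02],
       [-6.28195290e-02,  3.13950331e-03,  9.98019965e-01,
        -1.04521534e+03],
       [ 0.00000000e+00,  0.00000000e+00,  0.00000000e+00,
         1.00000000e+00]])}
{'time': 0.1, 'joint_pos': array([-7.09546138e+01,  7.51118927e+00,  8.53216723e+01,  2.26868991e-03,
        8.72643468e+01, -4.89356188e+00]), 'qd': array([-0.09837844, -0.09023512, -0.16871233,  0.17109101,  0.03702694,
       -0.03522511]), 'joint_efforts': array([ 2.93590265e-04, -5.70954323e+01, -5.01940370e+01, -2.93131798e-04,
        8.22304428e-03, -8.56965835e-05]), 'tool_pos': array([ 243.32308656, -547.90043859,  230.35820851]), 'tcp_rot': array([-1.79903339e+02, -1.05500140e-02,  2.39388290e+01]), 'ft_force': array([ 0.10372376, -0.03123381, -0.3541802 ]), 'wrist_torque': array([0.03444429, 0.03924304, 0.04466122]), 'grip_force': 0.0, 'finger_gap': 85.23392196234332}
```

View pics/t1.png

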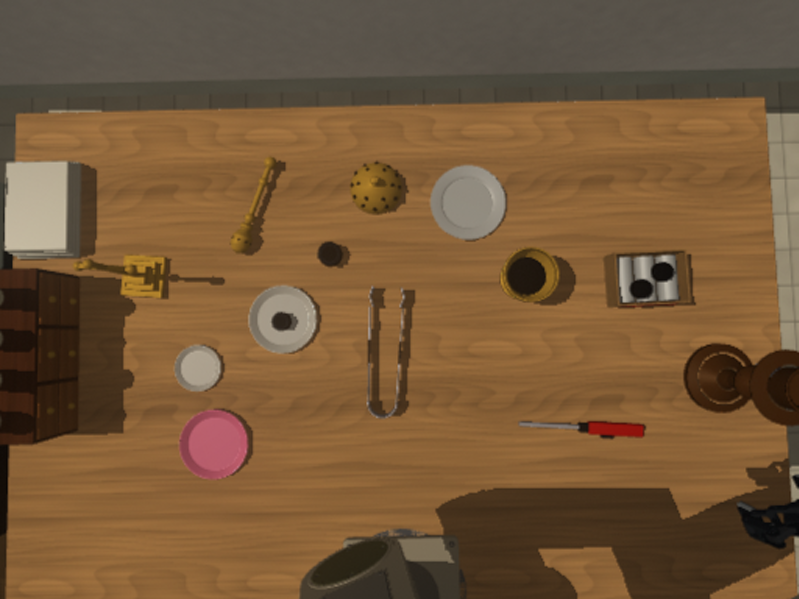

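View pics/s1.png

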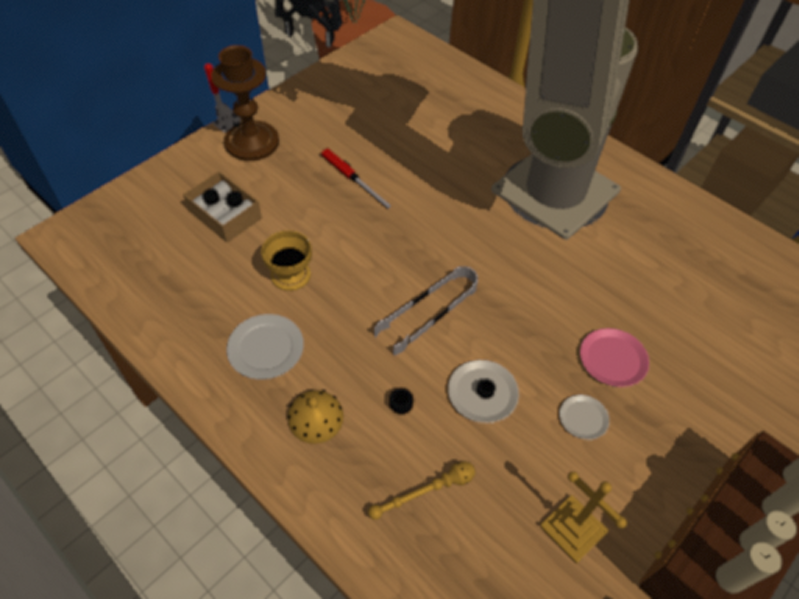

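The top view shows the tongs centred near (387,350) with their jaws up the image (+x). The saucer with the tablet is at (283,320), the burner at (529,275) and a decoy black puck at (331,253). I'll enlarge that region to read positions more closely.

```bash
python3 - <<'E'
from h import *
im=cv2.imread('pics/raw_t1.png')
a=im[150:285,150:370]
cv2.imwrite('pics/c1.png',cv2.resize(a,None,fx=3.6,fy=3.6,interpolation=cv2.INTER_CUBIC))
E
```

```text
(no output)
```

View pics/c1.png

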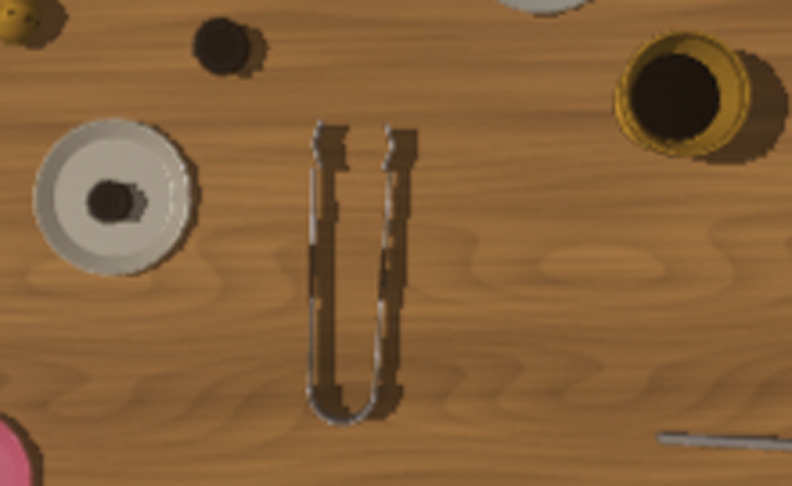

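The crop shows the tongs' grips at (313,270) and (383,269), the bow end at (343,424) and the jaw tips at (319,122) and (388,126). The tablet is at (110,201), the saucer centre at (113,197) and the burner rim centre at (683,95).

```bash
python3 - <<'E'
from h import *
for n,u,v,z in [('gL',313,270,26),('gR',383,269,26),('bow',343,424,34),('jL',319,122,34),('jR',388,126,34),('sauc',113,197,12),('sL',34,197,12),('sR',192,197,12),('tab',110,201,23),('burn',683,95,85),('bL',616,95,85),('bR',750,95,85)]:
    print(n,px2w('top',(u+.5)/3.6+150-.5,(v+.5)/3.6+150-.5,z).round(1))
E
```

```text
gL [460.8  50.8  26. ]
gR [460.3  -6.7  26. ]
bow [336.5  28.6  34. ]
jL [581.9  43.   34. ]
jR [577.2 -13.6  34. ]
sauc [525.  217.2  12. ]
sL [526.5 283.   12. ]
sR [523.4 151.3  12. ]
tab [521.4 217.3  23. ]
burn [ 592.1 -244.4   85. ]
bL [ 593.3 -192.1   85. ]
bR [ 590.9 -296.8   85. ]
```

```bash
cat >> h.py <<'E'
from scipy.spatial.transform import Rotation as Ro
def go(p,yaw):
    s=r.sense();R=Ro.from_euler('xyz',s['tcp_rot'],degrees=True);T=Ro.from_euler('xyz',[180,0,yaw],degrees=True)
    print('t',s['time'],'tcp',s['tool_pos'].round(1),s['tcp_rot'].round(2),'gap',s['finger_gap'],'gf',s['grip_force'],'ft',s['ft_force'].round(1),'j',s['joint_pos'].round(0))
    print('turn',(R.inv()*T).as_rotvec(degrees=True).round(2),'shift(now)',R.inv().apply(np.array(p)-s['tool_pos']).round(1),'shift(after turn)',T.inv().apply(np.array(p)-s['tool_pos']).round(1))
E
M='[0,0,0,33,-33.3,7.7,-1]'
python3 -m jog '[[0,0,0,33,-33,8,-1],[0,0,0,33,-33,8,-1],[0,0,0,33,-33,8,-1],[0,0,0,33,-33,8,-1],[0,0,0,33,-33,8,-1]]' 20
python3 -m jog '[[0,0,0,33,-33,8,-1],[0,0,0,33,-33,8,-1],[0,0,0,33,-33,8,-1],[0,0,0,33,-33,8,-1],[0,0,0,33,-33,8,-1]]'
python3 -m jog '[[0,0,0,33,-33,8,-1],[0,0,0,33,-33,8,-1],[0,0,0,33,-35,5,-1],[0,0,7,0,0,0,-1],[0,0,7,0,0,0,-1]]'
python3 -m jog '[[0,0,7,0,0,0,-1],[0,0,6,0,0,0,-1],[0,0,0,0,0,0,-1],[0,0,0,0,0,0,-1]]'
python3 -c "
from h import *
go([460,22,40],-3.3)"
```

```text
time: 0.6
tool_pos: [327.4, -328.7, 190.5]
tcp_rot: [-180.0, -0.0, 23.9]
ft_force: [0.8, -0.7, -0.1]
finger_gap: 85.5
grip_force: 0.0
time: 1.1
tool_pos: [411.3, -111.0, 150.9]
tcp_rot: [180.0, -0.0, 23.9]
ft_force: [0.8, -1.8, 0.4]
finger_gap: 85.4
grip_force: 0.0
time: 1.6
tool_pos: [460.3, 21.6, 129.5]
tcp_rot: [-180.0, 0.1, 9.9]
ft_force: [-0.3, 0.0, 0.5]
finger_gap: 85.4
grip_force: 0.0
time: 2.0
tool_pos: [460.5, 19.6, 130.0]
tcp_rot: [-180.0, 0.0, -2.9]
ft_force: [-0.7, -0.0, -0.2]
finger_gap: 85.3
grip_force: 0.0
t 2.0 tcp [460.5  19.6 130. ] [-1.80e+02  3.00e-02 -2.88e+00] gap 85.34804034813573 gf 0.0 ft [-0.7 -0.  -0.2] j [ -4. -10. 114.   0.  77.  89.]
turn [-0.    0.03  0.42] shift(now) [-0.5 -2.4 90. ] shift(after turn) [-0.6 -2.4 90. ]
```

```bash
python3 -m jog '[[0,0,0.4,0,-2.4,30,-1],[0,0,0,0,0,30,-1],[0,0,0,0,0,30,-1],[0,0,0,0,0,20,-1],[0,0,0,0,0,10,-1]]'
python3 -m jog '[[0,0,0,0,0,6,-1],[0,0,0,0,0,3,-0.6],[0,0,0,0,0,2,-0.5],[0,0,0,0,0,0,-0.5],[0,0,0,0,0,0,-0.5]]'
python3 -c "
from h import *
go([460,22,0],-3.3);snap('scene','s2.png',(200,140,350,270),5);snap('top','t2.png',(200,160,320,280),5)"
```

```text
time: 2.5
tool_pos: [459.0, 22.0, 8.1]
tcp_rot: [-180.0, 0.2, -3.3]
ft_force: [-0.5, -0.5, 1.4]
finger_gap: 85.5
grip_force: 0.0
time: 3.0
tool_pos: [461.5, 22.0, 0.0]
tcp_rot: [180.0, -0.1, -3.4]
ft_force: [-0.0, -0.4, -0.1]
finger_gap: 64.4
grip_force: 0.0
t 3.0 tcp [461.5  22.    0. ] [ 1.80e+02 -8.00e-02 -3.45e+00] gap 64.38634211502958 gf 0.0 ft [-0.  -0.4 -0.1] j [ -4.   1. 118.   0.  61.  90.]
turn [ 0.   -0.08 -0.15] shift(now) [-1.5  0.1  0. ] shift(after turn) [-1.5  0.1  0. ]
```

View pics/s2.png

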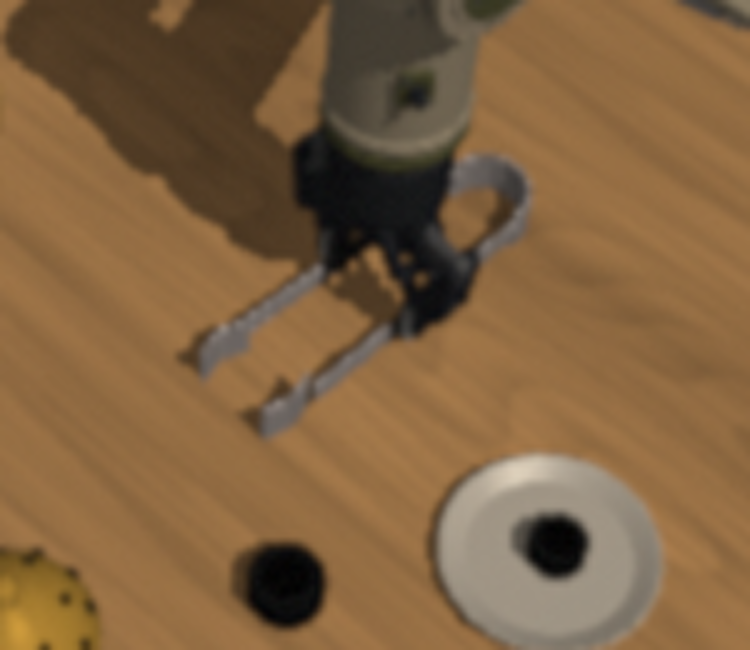

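The fingers straddle both arms at the grips: finger at about (430,290), with the tongs running from the bow at (500,190) to the jaws at (225,345) and (280,410). I'll close part-way, then lift.

```bash
python3 -m jog '[[0,0,0,-1,0,1.5,-0.4],[0,0,0,0,0,0,-0.33],[0,0,0,0,0,0,-0.33],[0,0,0,0,0,0,-0.33],[0,0,0,0,0,0,-0.33]]'
python3 -m jog '[[0,0,0,0,0,-5,-0.33],[0,0,0,0,0,-15,-0.33],[0,0,0,0,0,-20,-0.33],[0,0,0,0,0,-10,-0.33],[0,0,0,0,0,0,-0.33]]'
python3 -c "
from h import *
go([460,22,50],-3.3)
snap('scene','s3.png',(200,120,350,250),4);snap('top','t3.png',(190,160,330,280),4)
a=cv2.imread('pics/s3.png');b=cv2.imread('pics/t3.png');import numpy as np
w=np.vstack([cv2.resize(a,(560,300)) if 0 else a[:0],b]);"
```

```text
time: 3.6
tool_pos: [461.2, 22.0, -0.9]
tcp_rot: [-180.0, -0.2, -3.5]
ft_force: [0.1, 0.7, 7.1]
finger_gap: 57.0
grip_force: 8.4
time: 4.1
tool_pos: [461.2, 22.0, 49.5]
tcp_rot: [180.0, -0.2, -3.5]
ft_force: [-0.3, 0.1, -1.2]
finger_gap: 56.6
grip_force: 6.3
t 4.1 tcp [461.2  22.   49.5] [180.    -0.19  -3.46] gap 56.56839184805335 gf 6.281354650855064 ft [-0.3  0.1 -1.2] j [ -4.  -4. 117.  -0.  67.  90.]
turn [ 0.   -0.19 -0.16] shift(now) [-1.2  0.1 -0.5] shift(after turn) [-1.2  0.1 -0.5]Traceback (most recent call last):
  File "<string>", line 6, in <module>
    w=np.vstack([cv2.resize(a,(560,300)) if 0 else a[:0],b]);
    return _nx.concatenate(arrs, 0, dtype=dtype, casting=casting)
           ~~~~~~~~~~~~~~~^^^^^^^^^^^^^^^^^^^^^^^^^^^^^^^^^^^^^^^
ValueError: all the input array dimensions except for the concatenation axis must match exactly, but along dimension 1, the array at index 0 has size 600 and the array at index 1 has size 560
```

View pics/t3.png

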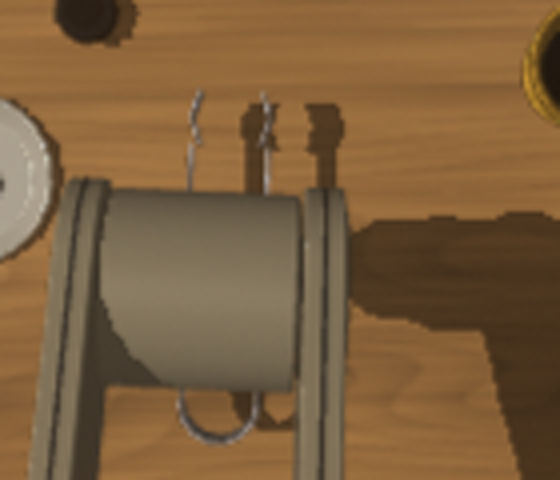

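View pics/s3.png

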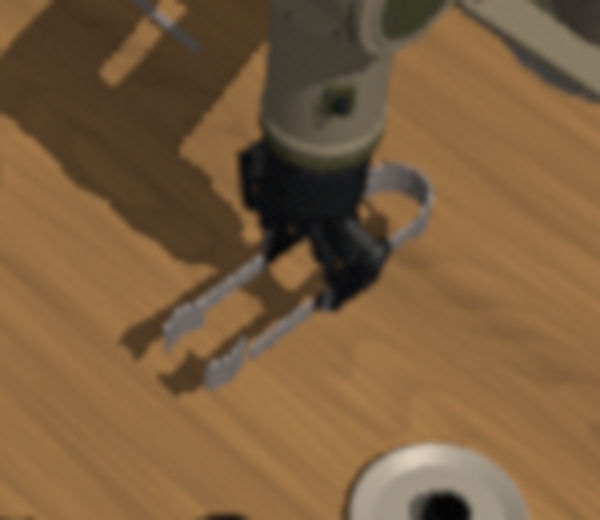

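The tongs hang level in the gripper. In the top crop the jaw middles are at (196,118) and (267,120) and the bow end at (218,443).

```bash
python3 -c "
from h import *
f=lambda u,v:px2w('top',(u+.5)/4+189.5,(v+.5)/4+159.5,83).round(1)
print(f(196,118),f(267,120),f(200,90),f(264,92),f(218,443))
d=cal('top');M=d['world_to_cam'];print(-M[:3,:3].T@M[:3,3])"
```

```text
[562.   39.8  83. ] [559.4 -10.   83. ] [581.7  36.6  83. ] [579.2  -8.4  83. ] [335.9  29.2  83. ]
[ 495.0435725    -7.94157907 1078.47409089]
```

```bash
python3 -m jog '[[0,0,0,-4,-15,0,-0.33],[0,0,0,-8,-30,0,-0.33],[0,0,0,-8,-30,0,-0.33],[0,0,0,-8,-30,0,-0.33],[0,0,0,-8,-30,0,-0.33]]'
python3 -m jog '[[0,0,0,-8,-30,0,-0.33],[0,0,0,-6,-20,0,-0.33],[0,0,0,-3.7,-14.6,0,-0.33],[0,0,0,0,0,0,-0.33],[0,0,0,0,0,0,-0.33]]'
python3 -c "
from h import *
go([419.6,224.5,7],-3.5)
snap('top','t4.png',(140,150,290,260),5)"
```

```text
time: 4.7
tool_pos: [430.7, 159.8, 46.5]
tcp_rot: [180.0, 0.1, -3.5]
ft_force: [0.4, 0.2, -1.4]
finger_gap: 56.6
grip_force: 6.3
time: 5.2
tool_pos: [417.5, 224.2, 46.7]
tcp_rot: [179.9, 0.1, -3.4]
ft_force: [0.2, 0.5, -0.9]
finger_gap: 56.7
grip_force: 6.3
t 5.2 tcp [417.5 224.2  46.7] [ 1.7994e+02  9.0000e-02 -3.4000e+00] gap 56.65655868417074 gf 6.284470036625862 ft [ 0.2  0.5 -0.9] j [ 22.  -2. 115.  -0.  67. 115.]
turn [0.06 0.09 0.1 ] shift(now) [ 2.2 -0.5 39.7] shift(after turn) [ 2.1 -0.5 39.7]
```

View pics/t4.png

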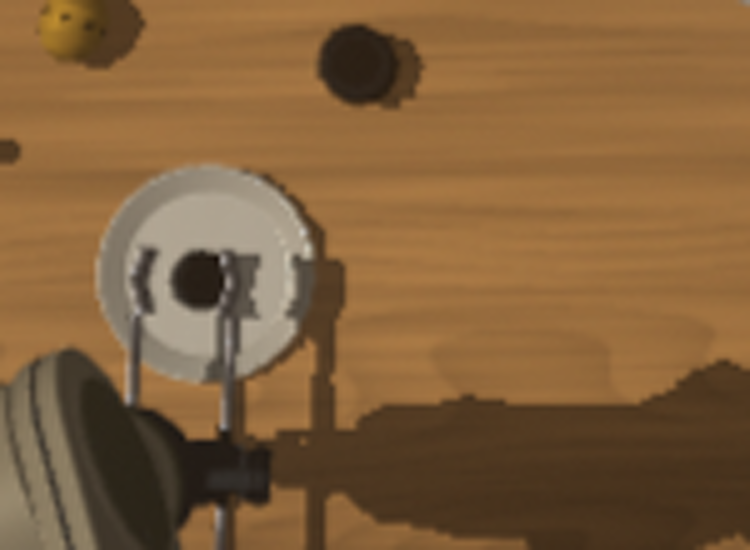

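The open jaws straddle the tablet: jaw tops at (142,282) and (231,284), tablet spanning columns 172 to about 234 at row 280. The sideways offset is parallax from height, which I'll check in numbers.

```bash
python3 -c "
from h import *
f=lambda u,v,z:px2w('top',(u+.5)/5+139.5,(v+.5)/5+149.5,z).round(1)
print(f(142,282,80),f(231,284,80),f(203,280,23))"
```

```text
[519.3 239.5  80. ] [517.  189.5  80. ] [521.  217.3  23. ]
```

```bash
python3 -m jog '[[0,0,0,3,-3,0,-0.33],[0,0,0,0,0,10,-0.33],[0,0,0,0,0,12,-0.33],[0,0,0,0,0,10,-0.33],[0,0,0,0,0,5,-0.33]]'
python3 -m jog '[[0,0,0,0,0,2,-0.33],[0,0,0,0,0,0,-0.33],[0,0,0,0,0,0,-0.33]]'
python3 -c "
from h import *
go([420.5,227,8],-3.5)
snap('top','t5.png',(140,150,290,260),5)"
```

```text
time: 5.75
tool_pos: [420.1, 226.6, 8.7]
tcp_rot: [179.9, 0.2, -3.5]
ft_force: [-0.3, -0.3, -0.9]
finger_gap: 57.0
grip_force: 6.3
time: 6.05
tool_pos: [421.7, 227.5, 9.1]
tcp_rot: [-180.0, -0.0, -3.5]
ft_force: [0.9, -0.3, -0.8]
finger_gap: 56.8
grip_force: 6.3
t 6.05 tcp [421.7 227.5   9.1] [-1.7999e+02 -3.0000e-02 -3.4600e+00] gap 56.78761301444228 gf 6.288731619715691 ft [ 0.9 -0.3 -0.8] j [ 22.   2. 115.   0.  62. 116.]
turn [-0.01 -0.03  0.04] shift(now) [-1.2  0.6  1.1] shift(after turn) [-1.2  0.6  1.1]
```

View pics/t5.png

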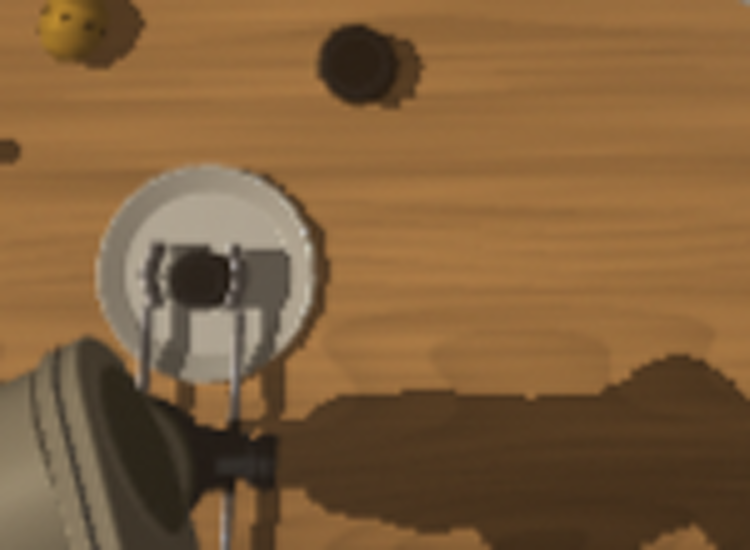

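The jaws now stand around the tablet: jaws at (153,275) and (235,275), tablet at (200,278). I'll close gently.

```bash
python3 -m jog '[[0,0,0,0,0,1,-0.29],[0,0,0,0,0,0,-0.26],[0,0,0,0,0,0,-0.23],[0,0,0,0,0,0,-0.20],[0,0,0,0,0,0,-0.18]]' 28
python3 -m jog '[[0,0,0,0,0,0,-0.16],[0,0,0,0,0,0,-0.14],[0,0,0,0,0,0,-0.12],[0,0,0,0,0,0,-0.10],[0,0,0,0,0,0,-0.08]]'
python3 -m jog '[[0,0,0,0,0,0,-0.05],[0,0,0,0,0,0,-0.02],[0,0,0,0,0,0,0],[0,0,0,0,0,0,0]]'
```

```text
time: 6.6
tool_pos: [421.5, 227.4, 7.8]
tcp_rot: [180.0, -0.0, -3.5]
ft_force: [0.3, 0.8, -1.7]
finger_gap: 50.8
grip_force: 10.5
time: 7.1
tool_pos: [421.5, 227.3, 7.8]
tcp_rot: [-180.0, -0.0, -3.5]
ft_force: [-0.2, -1.2, -0.4]
finger_gap: 49.7
grip_force: 29.3
time: 7.5
tool_pos: [421.5, 227.3, 7.8]
tcp_rot: [-180.0, -0.0, -3.5]
ft_force: [0.7, -0.3, -1.2]
finger_gap: 49.2
grip_force: 29.3
```

```bash
python3 -m jog '[[0,0,0,0,0,-3,0],[0,0,0,0,0,-8,0],[0,0,0,0,0,-14,0],[0,0,0,0,0,-18,0],[0,0,0,0,0,-20,0]]'
python3 -m jog '[[0,0,0,0,0,-20,0],[0,0,0,0,0,-20,0],[0,0,0,0,0,-18,0],[0,0,0,0,0,-10,0],[0,0,0,0,0,0,0]]'
python3 -c "
from h import *
snap('top','t6.png',(140,150,290,260),5);snap('scene','s6.png',(230,150,370,270),5)
go([490,-236,140],-3.5)"
```

```text
time: 8.0
tool_pos: [421.4, 227.4, 72.4]
tcp_rot: [-180.0, -0.0, -3.5]
ft_force: [0.4, -0.3, -1.3]
finger_gap: 49.7
grip_force: 29.3
time: 8.5
tool_pos: [422.8, 227.9, 141.3]
tcp_rot: [-179.9, -0.2, -3.5]
ft_force: [0.6, 0.3, -0.3]
finger_gap: 49.4
grip_force: 29.3
t 8.6 tcp [421.3 227.3 138.7] [-1.80e+02 -1.00e-02 -3.46e+00] gap 49.81845216812861 gf 29.30788367986679 ft [-0.3 -0.1 -1.2] j [ 22.  -8. 110.   0.  77. 116.]
turn [-0.   -0.01  0.04] shift(now) [ 96.5 458.3  -1.3] shift(after turn) [ 96.8 458.3  -1.3]
```

View pics/s6.png

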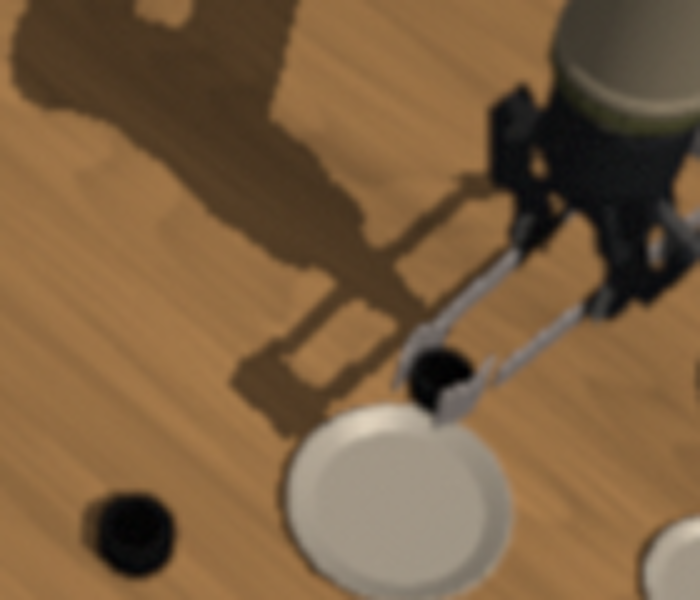

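The tablet hangs between the jaws at (440,380) and the saucer at (400,500) is empty and unmoved. Next I'll carry it to the burner.

```bash
python3 -m jog '[[0,0,0,2,8,0,0],[0,0,0,4,18,0,0],[0,0,0,6,27,0,0],[0,0,0,7,32,0,0],[0,0,0,7,32,0,0]]'
python3 -m jog '[[0,0,0,7,32,0,0],[0,0,0,7,32,0,0],[0,0,0,7,32,0,0],[0,0,0,7,32,0,0],[0,0,0,7,32,0,0]]'
python3 -m jog '[[0,0,0,7,32,0,0],[0,0,0,7,32,0,0],[0,0,0,7,32,0,0],[0,0,0,6,30,0,0],[0,0,0,5,25,0,0]]'
python3 -m jog '[[0,0,0,4,18,0,0],[0,0,0,2,10,0,0],[0,0,0,0,4,0,0],[0,0,0,0,0,0,0],[0,0,0,0,0,0,0]]'
python3 -c "
from h import *
go([492,-236.5,140],-3.5)
snap('top','t7.png',(280,130,400,250),5)"
```

```text
time: 9.1
tool_pos: [439.5, 107.4, 137.5]
tcp_rot: [180.0, 0.1, -3.4]
ft_force: [1.0, -0.2, -1.5]
finger_gap: 49.7
grip_force: 29.3
time: 9.6
tool_pos: [464.7, -54.5, 137.6]
tcp_rot: [-180.0, 0.1, -3.5]
ft_force: [0.3, 0.6, -0.1]
finger_gap: 49.7
grip_force: 29.3
time: 10.1
tool_pos: [487.3, -207.3, 137.4]
tcp_rot: [-180.0, 0.1, -3.5]
ft_force: [-0.3, -0.1, -1.6]
finger_gap: 49.7
grip_force: 29.3
time: 10.6
tool_pos: [492.4, -236.9, 138.6]
tcp_rot: [-180.0, 0.0, -3.4]
ft_force: [-0.5, -0.1, -1.7]
finger_gap: 49.8
grip_force: 29.4
t 10.6 tcp [ 492.4 -236.9  138.6] [-1.7997e+02  2.0000e-02 -3.4200e+00] gap 49.76313973147698 gf 29.3696728348732 ft [-0.5 -0.1 -1.7] j [-31.   3. 100.   0.  77.  62.]
turn [-0.03  0.02  0.08] shift(now) [-0.4 -0.3 -1.4] shift(after turn) [-0.4 -0.3 -1.4]
```

View pics/t7.png

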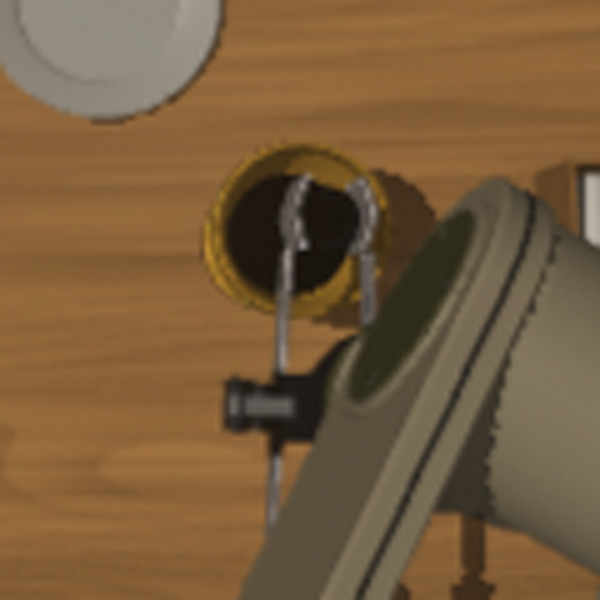

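The tablet is between the jaws at about (328,213), above the burner mouth. I'll check its offset, let it settle and hand in.

```bash
python3 -c "
from h import *
print(px2w('top',(328.5)/5+279.5,(213.5)/5+129.5,160).round(1),'burner [592.1 -244.4]')"
python3 -m jog '[[0,0,0,0,0,0,0],[0,0,0,0,0,0,0],[0,0,0,0,0,0,0],[0,0,0,0,0,0,0],[0,0,0,0,0,0,0]]'
```

```text
[ 594.4 -242.2  160. ] burner [592.1 -244.4]
time: 11.15
tool_pos: [492.5, -237.7, 138.8]
tcp_rot: [180.0, 0.0, -3.5]
ft_force: [-0.2, -0.3, -1.2]
finger_gap: 49.7
grip_force: 29.4
```

```bash
python3 -c "
from bench import r
print(r.hand_in())"
```

```text
the job is handed in; nothing more can be done
None
```

The job is handed in, with no verdict returned: the tongs hold the tablet about 50 mm above the burner's rim, about 3 mm off the middle of the mouth by camera, at 11.2 s of the 46 s allowed.

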